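# Make up two loan sets of frame samples

## Task

Two customers of the framing shop are taking samples home: make up the dark walnut tray with the red corner, the gold corner and the green mat-board deck, and the pale birch tray with the black corner and the blue deck. Set each piece down gently, face up and flat on the bottom of its tray, none on top of another or on the rim. The white corner, the pencil pot and the tape measure stay where they are.

Things in the scene. Friction and masses are not known exactly. Their poses are not given: they have to be found in the camera images.
- red_corner_leg (a point): red lacquer frame corner sample: L of two equal legs, each 70 mm long outside, 20 wide, 24 high (inner 9 of the width 19 high), 50 g, loose, face up. Point: on one leg, mid-width, 12 mm above the underside, 42 mm from the outer corner. x along this leg, away from the corner (it spans x -42..28, y -10..10); other leg spans x -42..-22, y -10..60; z up. Grip across either leg.
- gold_corner_leg (a point): gold frame corner sample: L of two equal legs, each 70 mm long outside, 20 wide, 24 high (inner 9 of the width 19 high), 50 g, loose, face up. Point: on one leg, mid-width, 12 mm above the underside, 42 mm from the outer corner. x along this leg, away from the corner (it spans x -42..28, y -10..10); other leg spans x -42..-22, y -10..60; z up. Grip across either leg.
- black_corner_leg (a point): black frame corner sample: L of two equal legs, each 70 mm long outside, 20 wide, 24 high (inner 9 of the width 19 high), 50 g, loose, face up. Point: on one leg, mid-width, 12 mm above the underside, 42 mm from the outer corner. x along this leg, away from the corner (it spans x -42..28, y -10..10); other leg spans x -42..-22, y -10..60; z up. Grip across either leg.
- white_corner_leg (a point): white frame corner sample: L of two equal legs, each 70 mm long outside, 20 wide, 24 high (inner 9 of the width 19 high), 50 g, loose, face up. Point: on one leg, mid-width, 12 mm above the underside, 42 mm from the outer corner. x along this leg, away from the corner (it spans x -42..28, y -10..10); other leg spans x -42..-22, y -10..60; z up. Stays where it is.
- green_deck_mid (a point): the green mat-board deck: a bound block of green and white chips with a brass post near one end, 66 mm (x) by 38 mm (y) by 24 mm high, 50 g, loose, lying flat. The point is its centre, 12 mm above its underside; z up.
- blue_deck_mid (a point): the blue mat-board deck: a bound block of blue and white chips with a brass post near one end, 66 mm (x) by 38 mm (y) by 24 mm high, 50 g, loose, lying flat. The point is its centre, 12 mm above its underside; z up.
- walnut_tray: the dark walnut tray, plain wood inside and out, fixed to the counter: outside 148 mm (x) by 228 mm (y), inside 140 by 220 mm, rim 4 mm thick with its top 20 mm above the counter, bottom 5 mm thick (things rest 5 mm above the counter). Origin: centre of its underside, on the counter; z up.
- birch_tray: the pale birch tray, plain wood inside and out, fixed to the counter: outside 148 mm (x) by 228 mm (y), inside 140 by 220 mm, rim 4 mm thick with its top 20 mm above the counter, bottom 5 mm thick (things rest 5 mm above the counter). Origin: centre of its underside, on the counter; z up.
- pencil_pot_mid (a point): dark steel pencil pot with pencils, 76 mm across, 95 mm high, pencils up to 160 mm, loose; the point is on its axis 48 mm up. Not to be moved.
- tape_measure_mid (a point): yellow tape measure, 62 by 62 by 30 mm, loose, lying flat; the point is its centre, 15 mm up. Not to be moved.

How it is judged (in metres and radians):
At the end, for the whole second after the job is handed in: Red and gold corners and green deck in the walnut tray, black corner and blue deck in the birch tray: inside the rims, face up, flat within 0.12 rad, point 12 to 22 mm above the tray's underside, released, at rest. White corner, pot and tape measure within 20 mm of their starts (x of red_corner_leg in the frame of walnut_tray between -0.07 and 0.07 m and y of red_corner_leg in the frame of walnut_tray between -0.11 and 0.11 m and z of red_corner_leg in the frame of walnut_tray between 0.012 and 0.022 m and angle between each of red_corner_leg, gold_corner_leg, green_deck_mid, black_corner_leg, blue_deck_mid's own z axis and vertical below 0.12 rad and linear speed of each of red_corner, gold_corner, green_deck, black_corner, blue_deck below 0.02 m/s and angular speed of each of red_corner, gold_corner, green_deck, black_corner, blue_deck below 0.2 rad/s and contact force between each of red_corner, gold_corner, green_deck, black_corner, blue_deck and the fingers below 0.05 N and x of gold_corner_leg in the frame of walnut_tray between -0.07 and 0.07 m and y of gold_corner_leg in the frame of walnut_tray between -0.11 and 0.11 m and z of gold_corner_leg in the frame of walnut_tray between 0.012 and 0.022 m and x of green_deck_mid in the frame of walnut_tray between -0.07 and 0.07 m and y of green_deck_mid in the frame of walnut_tray between -0.11 and 0.11 m and z of green_deck_mid in the frame of walnut_tray between 0.012 and 0.022 m and x of black_corner_leg in the frame of birch_tray between -0.07 and 0.07 m and y of black_corner_leg in the frame of birch_tray between -0.11 and 0.11 m and z of black_corner_leg in the frame of birch_tray between 0.012 and 0.022 m and x of blue_deck_mid in the frame of birch_tray between -0.07 and 0.07 m and y of blue_deck_mid in the frame of birch_tray between -0.11 and 0.11 m and z of blue_deck_mid in the frame of birch_tray between 0.012 and 0.022 m and distance of each of white_corner_leg, pencil_pot_mid, tape_measure_mid from where it was at the start of the episode below 0.02 m); the robot touches nothing.
It fails at once if a sample is dropped or thrown (free of the fingers and faster than 0.8 m/s) ((linear speed of red_corner above 0.8 m/s and contact force between red_corner and the fingers below 0.05 N) or (linear speed of gold_corner above 0.8 m/s and contact force between gold_corner and the fingers below 0.05 N) or (linear speed of green_deck above 0.8 m/s and contact force between green_deck and the fingers below 0.05 N) or (linear speed of black_corner above 0.8 m/s and contact force between black_corner and the fingers below 0.05 N) or (linear speed of blue_deck above 0.8 m/s and contact force between blue_deck and the fingers below 0.05 N)).
It fails at once if the white corner is shifted by more than 20 mm (distance of white_corner_leg from where it was at the start of the episode above 0.02 m).
It fails at once if the pencil pot is shifted by more than 20 mm (distance of pencil_pot_mid from where it was at the start of the episode above 0.02 m).
It fails at once if the tape measure is shifted by more than 20 mm (distance of tape_measure_mid from where it was at the start of the episode above 0.02 m).
It also fails if it takes over 144 s, if anything falls off the work surface, if the arm or the gripper's body presses on something with over 40 N, if the wrist force passes 120 N, or if a joint passes its speed limit or range.

## Robot

A 6-joint arm with a two-finger parallel gripper is mounted at the origin on the work surface. World frame = base frame: x ahead of the robot, y to its left, z up, the work surface at z = 0. Lengths are in mm, angles in degrees, forces in N, time in s.
With the tool pointing down it reaches from about 275 to 825 mm from the base axis. Payload 5.2 kg.
Tool frame: the origin (TCP) lies midway between the tips of the shut fingers; the grasp point (between the pads) lies 19 mm behind it (bot.grasp_offset is the z of the grasp point in the tool frame, in mm); z points along the fingers, x is the direction in which the jaws open and shut, and the axes are right-handed (so a half turn about z gives the same grasp; the last joint's range is limited). The gripper opens to 93 mm and grips with 3 to 60 N. Pads are 15 mm wide; open, the fingers measure 128 mm over their backs; the gripper's body (75 mm by 188 mm) begins 65 mm behind the grasp point.
Start: joints at [52.437, 14.817, 87.949, -0, 77.235, -11.62], TCP at [240.597, 494.589, 218.653] pointing down, gripper open.
Joint ranges: [-179.93, 179.93], [-52.35, 119.4], [10.71, 147.94], [-69.91, 249.91], [12.55, 155.21], [-178.61, 178.61]. Speed limits (degrees/s): [147.25, 147.25, 180, 180, 180, 180].

## Interface

Orientations are given as a 3x3 rotation matrix whose columns are the frame's x, y, z axes.
In Python, from workcell import bot, optics gives the robot as it stands.
- The arm moves only by the shell command python3 -m handwheel 'ROWS' [OPENING] [FORCE]. ROWS is JSON, a list of rows, each an object of numbers: "x", "y", "z": the shift along the tool's x, y, z in m; "turn": the turn about the tool's z in rad. In form: [{"x": .., "y": .., "z": .., "turn": ..}, ...]. A call has exactly 8 rows; each row shifts and turns the commanded pose from where the row before left it, along the tool's axes as they then stand; what a row does not reach is not made up. A row lasts 1/8 s, in which the tool goes at most 62.5 mm and 10.7 degrees, less where a joint would pass 70% of its speed; a pose out of reach is approached as far as the arm can. A call is refused whole if a number of a shift passes 0.0625 or a number of a turn 0.188, either way. A call with a gripper value outside its range is refused whole. OPENING is the finger opening in m, from 0 to 0.093, set as the call begins (- or left out, the last holds). The fingers move at their own pace and stop on an object; FORCE is the grip in N (left out, the last holds). Time passes only in rows, so rows that do not move let the fingers close, or fill a call up. It gives the time, the measured TCP pose, the force and the opening at its end, in the units of the state.
- bot.observe(): the state, without advancing time (a new reading comes with each control period).
- optics.capture(name): name is "scene" or "top" or "wrist"; returns a dict with "frame" (400x640x3 uint8, blue, green, red), "range_z" (400x640 float32, mm along the optical axis (not along the pixel's ray), 0 where there is no reading), "fx", "fy", "cx", "cy" (pixels), "k1" (the pictures are not rectified: a ray, as slopes to the right and down, at radius r is drawn at 1 + k1 r^2 times it, then the intrinsics apply), "extrinsics" (4x4, takes a point from world to camera coordinates); the wrist camera has in their place "mount" (4x4, takes a point from camera to tool coordinates, whose origin is the TCP and whose axes are the tool frame's). Camera axes: x right, y down, z forward; pixel columns grow to the right and rows downward; lengths in mm; the calibration is good to about 2 mm. A picture is of the moment at which its call begins: read the wrist's pose just before it.
- bot.finish_job(): hands the job in, once; it reports no verdict.
The state is a dict: "time": time; "joints": joint angles; "qd": joint speeds; "effort": joint torques, N m; "position": TCP position; "tcp_rot": TCP orientation; "ft_force": force on the tool from outside, world axes, zero at the start; "wrist_torque": the same for the moment, N m; "grip_width": finger opening in mm.
Only numpy, scipy, OpenCV 4.12 (cv2) and the standard library are available. Lean on these libraries where they do the work, as an engineer would, in place of code of your own. Each camera call takes 0.05 s, during which the arm holds its last target. There are 200 camera calls.

## Working session

There is one attempt and no reset: what is moved stays moved. The work goes in short steps, Python scripts to look and compute and a shell command to move; the robot and the scene stay as the last step left them, time stands still between calls to the robot, and variables do not carry over. Pictures are saved under pics/ and viewed, about 12 in all and at most 16, crops included, and the job is handed in when it is done.

```bash
mkdir -p pics; ls
python3 - <<'E'
from workcell import bot, optics
import cv2,json
s=bot.observe(); print({k:s[k] for k in('time','position','tcp_rot','grip_width')}, bot.grasp_offset)
for n in('top','scene'):
    c=optics.capture(n); cv2.imwrite(f'pics/{n}0.png',c['frame']); print(n,c['fx'],c['fy'],c['cx'],c['cy'],c['k1'],c['extrinsics'])
E
```

```text
pics
{'time': 0.0, 'position': array([240.25447809, 494.13935979, 217.808918  ]), 'tcp_rot': array([[ 4.37475959e-01,  8.99229411e-01, -1.11905611e-03],
       [ 8.99228251e-01, -4.37477246e-01, -1.48724679e-03],
       [-1.82693763e-03, -3.55652152e-04, -9.99998268e-01]]), 'grip_width': 93.0931428514456} -18.8
top 431.43934192698504 431.43934192698504 311.44650006914725 195.55224583143678 -0.0979744527426546 [[ 2.43398117e-02 -9.99690413e-01  5.16251866e-03 -8.38829601e+00]
 [-9.81767836e-01 -2.48766178e-02 -1.88449118e-01  5.44545769e+02]
 [ 1.88519203e-01 -4.81578726e-04 -9.82069386e-01  1.04254122e+03]
 [ 0.00000000e+00  0.00000000e+00  0.00000000e+00  1.00000000e+00]]
scene 420.3432179613646 420.3432179613646 318.60620767912553 206.47603039671264 -0.09741052829237226 [[ 7.76847175e-01  6.29382462e-01  1.96515628e-02 -4.09922182e+02]
 [ 3.50883192e-01 -4.06759467e-01 -8.43461749e-01 -1.20306075e+02]
 [-5.22866573e-01  6.62136280e-01 -5.36829670e-01  1.71586322e+03]
 [ 0.00000000e+00  0.00000000e+00  0.00000000e+00  1.00000000e+00]]
```

View pics/top0.png

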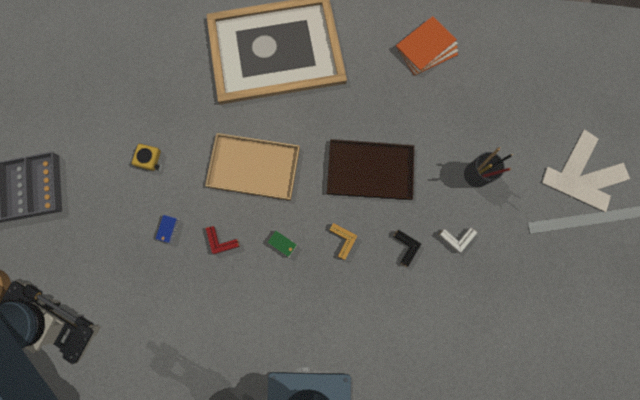

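View pics/scene0.png

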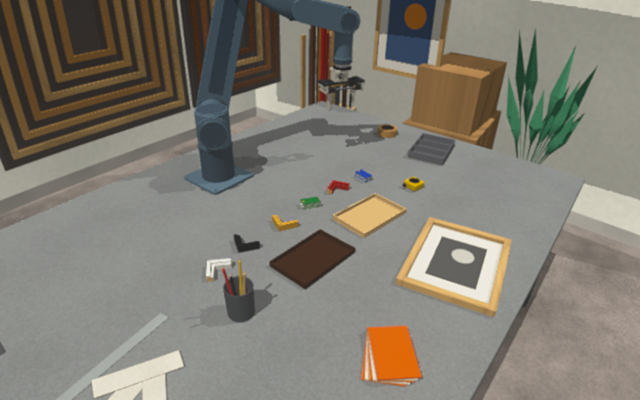

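The top view shows the blue deck (165,229), red corner (220,240), green deck (281,243), gold corner (343,240), black corner (408,247) and white corner (460,240). The birch tray is at (252,167), the walnut tray at (371,170), the tape at (146,158) and the pot at (485,170). The scene view agrees.

```bash
cat > h.py <<'E'
import cv2, numpy as np
from workcell import bot, optics
def look(n):
    s=bot.observe(); c=optics.capture(n)
    if n=='wrist':
        T=np.eye(4); T[:3,:3]=s['tcp_rot']; T[:3,3]=s['position']; c['c2w']=T@c['mount']
    else: c['c2w']=np.linalg.inv(c['extrinsics'])
    return c
def w(c,px,z):   # pixels -> world xy on plane z
    K=np.array([[c['fx'],0,c['cx']],[0,c['fy'],c['cy']],[0,0,1.]])
    p=cv2.undistortPoints(np.float64(px).reshape(-1,1,2),K,np.array([c['k1'],0,0,0,0.])).reshape(-1,2)
    d=np.c_[p,np.ones(len(p))]@c['c2w'][:3,:3].T; o=c['c2w'][:3,3]
    return (o+d*((z-o[2])/d[:,2])[:,None])[:,:2]
HSV={'red':[((0,130,60),(6,255,255)),((172,130,60),(180,255,255))],'green':[((45,90,30),(85,255,255))],'blue':[((108,130,50),(128,255,255))],
 'gold':[((15,110,110),(30,255,255))],'black':[((0,0,0),(180,255,45))],'white':[((0,0,150),(180,60,255))],
 'walnut':[((0,0,0),(180,255,60))],'birch':[((10,60,90),(25,200,255))]}
def blob(c,name,roi=None):
    hsv=cv2.cvtColor(c['frame'],cv2.COLOR_BGR2HSV); m=np.zeros(hsv.shape[:2],np.uint8)
    for lo,hi in HSV[name]: m|=cv2.inRange(hsv,lo,hi)
    if roi is not None:
        k=np.zeros_like(m); x0,y0,x1,y1=roi; k[y0:y1,x0:x1]=255; m&=k
    m=cv2.morphologyEx(m,cv2.MORPH_CLOSE,np.ones((3,3)))
    n,l,st,_=cv2.connectedComponentsWithStats(m); i=1+st[1:,4].argmax()
    return (l==i).astype(np.uint8)
def rect(c,m,z):
    cs=cv2.findContours(m,cv2.RETR_EXTERNAL,cv2.CHAIN_APPROX_NONE)[0]; q=max(cs,key=cv2.contourArea).reshape(-1,2)
    P=w(c,q,z).astype(np.float32); r=cv2.minAreaRect(P); b=cv2.boxPoints(r)
    ys,xs=np.nonzero(m); cen=w(c,np.c_[xs,ys],z).mean(0)
    return r,b,cen
def L(c,name,z=24,roi=None):
    r,b,cen=rect(c,blob(c,name,roi),z); i=np.linalg.norm(b-cen,axis=1).argmin(); o=b[i]
    out=[]
    for j,k in(((i+1)%4,(i-1)%4),((i-1)%4,(i+1)%4)):
        u=(b[j]-o)/np.linalg.norm(b[j]-o); v=(b[k]-o)/np.linalg.norm(b[k]-o)
        out.append((o+41*u+10*v,np.degrees(np.arctan2(*u[::-1])),np.degrees(np.arctan2(*v[::-1]))))
    print(name,'size',np.round(r[1]),'corner',o.round(),*[f'| grip {g.round()} leg dir {a:.0f} other {e:.0f}' for g,a,e in out]); return out
def R(c,name,z=24,roi=None):
    r,b,cen=rect(c,blob(c,name,roi),z); e=b[1]-b[0]; f=b[2]-b[1]; e=e if np.hypot(*e)>np.hypot(*f) else f
    print(name,'size',np.round(r[1]),'centre',np.round(r[0]),'long dir %.1f'%np.degrees(np.arctan2(*e[::-1])))
def go(x,y,yaw,mod=180):   # world xy + wanted yaw of tool x -> what to type (turn first, then shifts in turned axes)
    s=bot.observe(); p=s['position']; a=np.degrees(np.arctan2(s['tcp_rot'][1,0],s['tcp_rot'][0,0]))
    d=(yaw-a+mod/2)%mod-mod/2; t=np.radians(a); D=np.array([x,y])-p[:2]
    c,s_=np.cos(t),np.sin(t); t2=np.radians(a+d)
    f=lambda t:(round((D@[np.cos(t),np.sin(t)])/1000,4),round((D@[np.sin(t),-np.cos(t)])/1000,4))
    print('at',p.round(1),'yaw %.1f'%a,'turn %.3f'%-np.radians(d),'shift before turn',f(t),'after turn',f(t2))
E
python3 - <<'E'
from h import *
c=look('top')
for n,roi in(('red',(195,220,250,260)),('gold',(320,215,370,270)),('black',(390,225,425,272)),('white',(435,220,485,260))): L(c,n,24,roi)
for n,roi in(('green',(255,220,310,265)),('blue',(145,205,190,250))): R(c,n,24,roi)
R(c,'walnut',20,(315,130,425,210)); R(c,'birch',20,(195,125,310,210))
print('pot,tape',w(c,[(485,165),(146,158)],50))
go(600,150,64)
E
```

```text
red size [69. 69.] corner [393. 255.] | grip [415. 219.] leg dir -72 other 18 | grip [435. 258.] leg dir 18 other -72
gold size [70. 70.] corner [ 450. -114.] | grip [459. -73.] leg dir 64 other 154 | grip [417. -87.] leg dir 154 other 64
black size [68. 67.] corner [ 431. -278.] | grip [ 443. -238.] leg dir 59 other 149 | grip [ 401. -248.] leg dir 149 other 59
white size [69. 69.] corner [ 412. -382.] | grip [ 449. -402.] leg dir -41 other 49 | grip [ 446. -358.] leg dir 49 other -41
green size [64. 35.] centre [425.  78.] long dir 57.9
blue size [36. 64.] centre [454. 381.] long dir -13.9
walnut size [228. 151.] centre [ 625. -149.] long dir 87.5
birch size [232. 151.] centre [628. 164.] long dir 82.4
pot,tape [[ 638.15857793 -448.55353806]
 [ 634.10845006  440.93716376]]
at [240.3 494.2 218. ] yaw 64.1 turn 0.001 shift before turn (np.float64(-0.1522), np.float64(0.474)) after turn (np.float64(-0.1517), np.float64(0.4742))
```

```bash
python3 -c "
from h import *
go(454,381,76.1)"
```

```text
at [240.3 494.2 218. ] yaw 64.1 turn -0.210 shift before turn (np.float64(-0.0083), np.float64(0.2417)) after turn (np.float64(-0.0586), np.float64(0.2346))
```

```bash
python3 -m handwheel '[{"y":0.04,"turn":-0.105},{"y":0.04,"turn":-0.105},{"x":-0.01,"y":0.04,"z":0.01},{"x":-0.01,"y":0.04,"z":0.01},{"x":-0.01,"y":0.04,"z":0.01},{"x":-0.004,"y":0.037,"z":0.01},{"z":0.02},{}]' 0.06 30
python3 - <<'E'
from h import *
c=look('wrist'); cv2.imwrite('pics/w1.png',c['frame']); R(c,'blue'); go(454,381,76.1)
E
```

```text
blue size [37. 46.] centre [444. 384.] long dir -13.8
at [240.4 494.3 218.2] yaw 64.1 turn -0.210 shift before turn (np.float64(-0.0085), np.float64(0.2416)) after turn (np.float64(-0.0587), np.float64(0.2346))$[0]: bad value
```

View pics/w1.png

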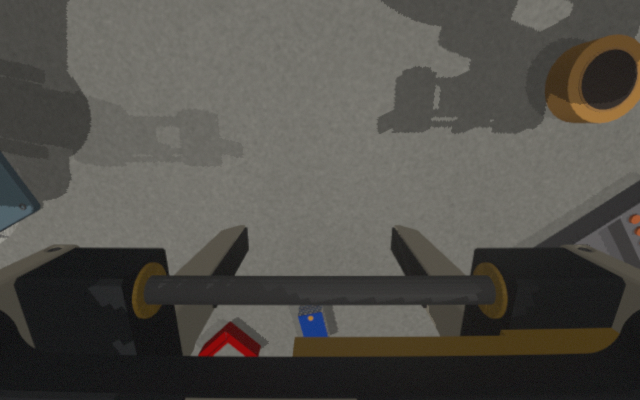

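The wrist view shows the fingers at (220,260) and (410,260), with the blue deck at (313,322), partly hidden. The area in clear view lies on the tool's −y side. The call was refused because every row needs all its keys.

```bash
python3 -m handwheel '[{"x":0,"y":0.04,"z":0,"turn":-0.105},{"x":0,"y":0.04,"z":0,"turn":-0.105},{"x":-0.01,"y":0.04,"z":0.01,"turn":0},{"x":-0.01,"y":0.04,"z":0.01,"turn":0},{"x":-0.01,"y":0.04,"z":0.01,"turn":0},{"x":-0.004,"y":0.04,"z":0.01,"turn":0},{"x":0,"y":0.04,"z":0.02,"turn":0},{"x":0,"y":0.02,"z":0,"turn":0}]' 0.06 30
python3 - <<'E'
from h import *
c=look('wrist'); cv2.imwrite('pics/w2.png',c['frame']); R(c,'blue'); go(454,381,76.1)
E
```

```text
time: 1.2
position: [520.1, 376.1, 156.5]
tcp_rot: [[0.242, 0.97, -0.004], [0.97, -0.242, -0.002], [-0.003, -0.003, -1.0]]
ft_force: [0.0, -0.5, 0.3]
grip_width: 60.2
blue size [37. 64.] centre [455. 381.] long dir -13.6
at [522.5 376.  157.6] yaw 76.0 turn -0.002 shift before turn (np.float64(-0.0118), np.float64(-0.0676)) after turn (np.float64(-0.0116), np.float64(-0.0677))
```

View pics/w2.png

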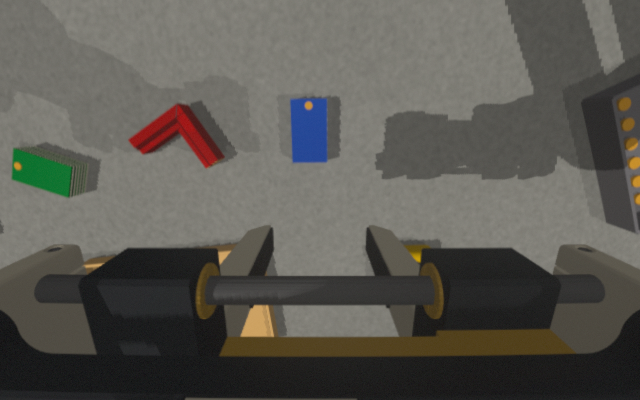

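The wrist view shows the blue deck clear at (309,130), red at (180,135) and green at (43,172). Wrist and top agree to 1 mm, so I trust the top measurements and will grasp.

```bash
python3 -m handwheel '[{"x":-0.006,"y":-0.034,"z":0.01,"turn":0},{"x":-0.006,"y":-0.033,"z":0.02,"turn":0},{"x":0,"y":0,"z":0.04,"turn":0},{"x":0,"y":0,"z":0.04,"turn":0},{"x":0,"y":0,"z":0.03,"turn":0},{"x":0,"y":0,"z":0.01,"turn":0},{"x":0,"y":0,"z":0.003,"turn":0},{"x":0,"y":0,"z":0,"turn":0}]' ; python3 -m handwheel '[{"x":0,"y":0,"z":0,"turn":0},{"x":0,"y":0,"z":0,"turn":0},{"x":0,"y":0,"z":0,"turn":0},{"x":0,"y":0,"z":0,"turn":0},{"x":0,"y":0,"z":0,"turn":0},{"x":0,"y":0,"z":-0.02,"turn":0},{"x":0,"y":0,"z":-0.04,"turn":0},{"x":0,"y":0,"z":-0.04,"turn":0}]' 0.02 25;  python3 -c "
from h import *
go(635,218.5,82.4)"
```

```text
time: 2.25
position: [452.3, 382.7, 6.9]
tcp_rot: [[0.24, 0.971, 0.002], [0.971, -0.24, 0.001], [0.001, 0.001, -1.0]]
ft_force: [0.6, -0.9, 0.2]
grip_width: 60.0
time: 3.25
position: [451.1, 381.7, 105.8]
tcp_rot: [[0.24, 0.971, -0.002], [0.971, -0.24, -0.001], [-0.001, -0.001, -1.0]]
ft_force: [0.6, 1.3, 0.1]
grip_width: 37.8
at [451.1 381.7 105.8] yaw 76.1 turn -0.110 shift before turn (np.float64(-0.1142), np.float64(0.2178)) after turn (np.float64(-0.1374), np.float64(0.2039))
```

```bash
python3 -m handwheel '[{"x":0,"y":0,"z":0,"turn":-0.11},{"x":-0.022,"y":0.032,"z":0,"turn":0},{"x":-0.023,"y":0.034,"z":0,"turn":0},{"x":-0.023,"y":0.034,"z":0,"turn":0},{"x":-0.023,"y":0.034,"z":0,"turn":0},{"x":-0.023,"y":0.034,"z":0,"turn":0},{"x":-0.023,"y":0.036,"z":0,"turn":0},{"x":0,"y":0,"z":0,"turn":0}]' ;  python3 -c "
from h import *
go(635,218.5,82.4)
c=look('wrist'); cv2.imwrite('pics/w3.png',c['frame'])"
```

```text
time: 4.25
position: [637.7, 216.5, 104.7]
tcp_rot: [[0.136, 0.991, 0.0], [0.991, -0.136, -0.001], [-0.001, 0.0, -1.0]]
ft_force: [-0.6, 0.6, -0.4]
grip_width: 38.0
at [637.7 216.5 104.7] yaw 82.2 turn -0.004 shift before turn (np.float64(0.0016), np.float64(-0.003)) after turn (np.float64(0.0016), np.float64(-0.0029))
```

View pics/w3.png

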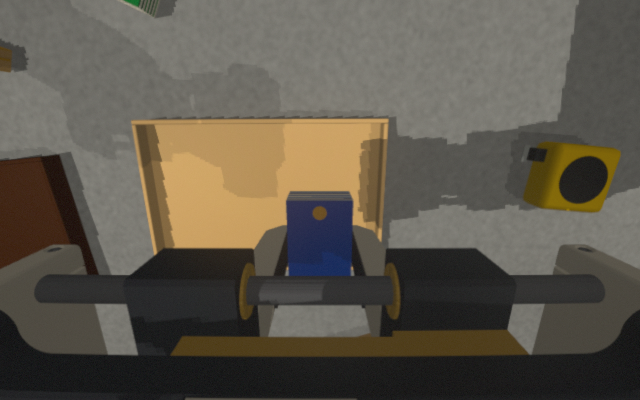

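The blue deck is held level over the birch tray. The tray's near rim corners are at (132,122) and (388,120), which I use to check the tray pose.

```bash
python3 -c "
from h import *
c=look('wrist'); p=w(c,[(132,122),(388,120)],20); d=p[1]-p[0]; a=np.arctan2(d[1],d[0]); n=np.array([np.sin(a),-np.cos(a)]); print(p,np.hypot(*d),np.degrees(a),p.mean(0)+74*n)"
python3 -m handwheel '[{"x":0,"y":-0.002,"z":0.02,"turn":0},{"x":0,"y":0,"z":0.03,"turn":0},{"x":0,"y":0,"z":0.025,"turn":0},{"x":0,"y":0,"z":0.01,"turn":0},{"x":0,"y":0,"z":0.005,"turn":0},{"x":0,"y":0,"z":0.003,"turn":0},{"x":0,"y":0,"z":0.001,"turn":0},{"x":0,"y":0,"z":0,"turn":0}]'; python3 -c "
from h import *
go(635,218.5,82.4)"
```

```text
[[541.00128718  64.24679888]
 [570.13544601 288.16958981]] 225.81013154747484 82.58699974247507 [628.94986819 166.66066989]
time: 5.35
position: [634.1, 219.5, 12.3]
tcp_rot: [[0.132, 0.991, 0.001], [0.991, -0.132, 0.0], [0.0, 0.001, -1.0]]
ft_force: [-0.2, 0.9, -0.8]
grip_width: 37.8
at [634.1 219.5  12.3] yaw 82.4 turn -0.000 shift before turn (np.float64(-0.0009), np.float64(0.001)) after turn (np.float64(-0.0009), np.float64(0.001))
```

```bash
python3 -m handwheel '[{"x":0,"y":0,"z":0.001,"turn":0},{"x":0,"y":0,"z":0,"turn":0},{"x":0,"y":0,"z":0,"turn":0},{"x":0,"y":0,"z":0,"turn":0},{"x":0,"y":0,"z":0,"turn":0},{"x":0,"y":0,"z":0,"turn":0},{"x":0,"y":0,"z":0,"turn":0},{"x":0,"y":0,"z":0,"turn":0}]';python3 -m handwheel '[{"x":0,"y":0,"z":0,"turn":0},{"x":0,"y":0,"z":0,"turn":0},{"x":0,"y":0,"z":0,"turn":0},{"x":0,"y":0,"z":0,"turn":0},{"x":0,"y":0,"z":-0.01,"turn":0},{"x":0,"y":0,"z":-0.03,"turn":0},{"x":0,"y":0,"z":-0.05,"turn":0},{"x":0,"y":0,"z":-0.05,"turn":0}]' 0.05; python3 -c "
from h import *
go(425,78,147.9)"
```

```text
time: 6.35
position: [634.1, 219.5, 11.2]
tcp_rot: [[0.132, 0.991, 0.001], [0.991, -0.132, 0.0], [0.0, 0.001, -1.0]]
ft_force: [-0.4, -0.8, 5.8]
grip_width: 38.0
time: 7.35
position: [633.6, 219.4, 152.6]
tcp_rot: [[0.132, 0.991, 0.0], [0.991, -0.132, -0.0], [0.0, 0.0, -1.0]]
ft_force: [0.2, -0.6, 0.3]
grip_width: 50.1
at [633.6 219.4 152.6] yaw 82.4 turn -1.143 shift before turn (np.float64(-0.1678), np.float64(-0.188)) after turn (np.float64(0.1015), np.float64(-0.2306))
```

```bash
python3 -m handwheel '[{"x":0,"y":0,"z":0,"turn":-0.163},{"x":0,"y":0,"z":0,"turn":-0.163},{"x":0,"y":0,"z":0,"turn":-0.163},{"x":0,"y":0,"z":0,"turn":-0.163},{"x":0,"y":0,"z":0,"turn":-0.163},{"x":0,"y":0,"z":0,"turn":-0.163},{"x":0,"y":0,"z":0,"turn":-0.165},{"x":0,"y":0,"z":0,"turn":0}]' 0.062; python3 -m handwheel '[{"x":0.014,"y":-0.033,"z":0,"turn":0},{"x":0.015,"y":-0.033,"z":0,"turn":0},{"x":0.015,"y":-0.033,"z":0,"turn":0},{"x":0.015,"y":-0.033,"z":0,"turn":0},{"x":0.015,"y":-0.033,"z":0,"turn":0},{"x":0.015,"y":-0.033,"z":0,"turn":0},{"x":0.0125,"y":-0.0326,"z":0,"turn":0},{"x":0,"y":0,"z":0,"turn":0}]';  python3 -c "
from h import *
go(425,78,147.9)"
```

```text
time: 8.35
position: [633.8, 219.5, 151.4]
tcp_rot: [[-0.846, 0.533, 0.001], [0.533, 0.846, 0.0], [-0.001, 0.0, -1.0]]
ft_force: [0.1, -0.2, 1.0]
grip_width: 62.2
time: 9.35
position: [423.6, 77.5, 151.2]
tcp_rot: [[-0.844, 0.536, 0.0], [0.536, 0.844, -0.0], [-0.0, -0.0, -1.0]]
ft_force: [0.4, 0.2, -0.3]
grip_width: 61.9
at [423.6  77.5 151.2] yaw 147.6 turn -0.005 shift before turn (np.float64(-0.0009), np.float64(0.0012)) after turn (np.float64(-0.0009), np.float64(0.0012))
```

```bash
python3 -m handwheel '[{"x":-0.001,"y":0.001,"z":0.03,"turn":0},{"x":0,"y":0,"z":0.04,"turn":0},{"x":0,"y":0,"z":0.04,"turn":0},{"x":0,"y":0,"z":0.025,"turn":0},{"x":0,"y":0,"z":0.008,"turn":0},{"x":0,"y":0,"z":0.003,"turn":0},{"x":0,"y":0,"z":0,"turn":0},{"x":0,"y":0,"z":0,"turn":0}]'; python3 -m handwheel '[{"x":0,"y":0,"z":0,"turn":0},{"x":0,"y":0,"z":0,"turn":0},{"x":0,"y":0,"z":0,"turn":0},{"x":0,"y":0,"z":0,"turn":0},{"x":0,"y":0,"z":0,"turn":0},{"x":0,"y":0,"z":-0.02,"turn":0},{"x":0,"y":0,"z":-0.04,"turn":0},{"x":0,"y":0,"z":-0.04,"turn":0}]' 0.02 25;python3 -m handwheel '[{"x":0,"y":0,"z":0,"turn":0.15},{"x":0,"y":0,"z":0,"turn":0.15},{"x":0,"y":0,"z":0,"turn":0.15},{"x":0,"y":0,"z":0,"turn":0.15},{"x":0,"y":0,"z":0,"turn":0.15},{"x":0,"y":0,"z":0,"turn":0.15},{"x":0,"y":0,"z":0,"turn":0.151},{"x":0,"y":0,"z":0,"turn":0}]';  python3 -c "
from h import *
go(625,-149,87.5)"
```

```text
time: 10.35
position: [427.4, 78.5, 5.5]
tcp_rot: [[-0.847, 0.532, 0.002], [0.532, 0.847, -0.0], [-0.002, 0.001, -1.0]]
ft_force: [0.3, 0.8, 0.1]
grip_width: 62.2
time: 11.35
position: [426.0, 78.5, 105.3]
tcp_rot: [[-0.847, 0.532, -0.001], [0.532, 0.847, 0.0], [0.001, -0.001, -1.0]]
ft_force: [0.7, 0.3, -1.0]
grip_width: 37.9
time: 12.35
position: [426.3, 78.5, 104.4]
tcp_rot: [[0.039, 0.999, -0.001], [0.999, -0.039, 0.0], [0.0, -0.001, -1.0]]
ft_force: [0.6, 0.2, -0.5]
grip_width: 38.0
at [426.3  78.5 104.4] yaw 87.7 turn 0.004 shift before turn (np.float64(-0.2195), np.float64(0.2075)) after turn (np.float64(-0.2186), np.float64(0.2084))
```

```bash
python3 -m handwheel '[{"x":-0.031,"y":0.03,"z":0,"turn":0},{"x":-0.031,"y":0.03,"z":0,"turn":0},{"x":-0.031,"y":0.03,"z":0,"turn":0},{"x":-0.031,"y":0.03,"z":0,"turn":0},{"x":-0.031,"y":0.03,"z":0,"turn":0},{"x":-0.031,"y":0.03,"z":0,"turn":0},{"x":-0.033,"y":0.028,"z":0,"turn":0.004},{"x":0,"y":0,"z":0,"turn":0}]' ;  python3 -c "
from h import *
go(625,-149,87.5)
c=look('wrist'); cv2.imwrite('pics/w4.png',c['frame'])"
```

```text
time: 13.35
position: [626.8, -151.6, 103.8]
tcp_rot: [[0.044, 0.999, 0.001], [0.999, -0.044, -0.001], [-0.001, 0.001, -1.0]]
ft_force: [-0.9, 0.1, -0.6]
grip_width: 37.7
at [ 626.8 -151.6  103.8] yaw 87.5 turn -0.001 shift before turn (np.float64(0.0026), np.float64(-0.0019)) after turn (np.float64(0.0026), np.float64(-0.0019))
```

View pics/w4.png

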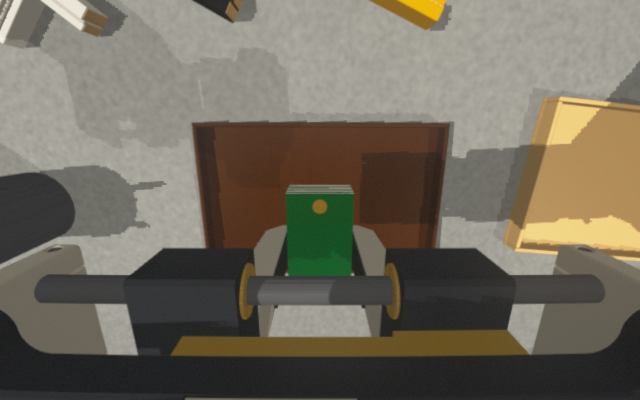

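The green deck is held over the middle of the walnut tray, whose near rim corners are at (193,124) and (449,124).

```bash
python3 -c "
from h import *
c=look('wrist'); p=w(c,[(193,124),(449,124)],20); d=p[1]-p[0]; a=np.arctan2(d[1],d[0]); n=np.array([np.sin(a),-np.cos(a)]); print(p,np.hypot(*d),np.degrees(a),p.mean(0)+74*n)"
python3 -m handwheel '[{"x":0.002,"y":-0.001,"z":0.02,"turn":0},{"x":0,"y":0,"z":0.03,"turn":0},{"x":0,"y":0,"z":0.025,"turn":0},{"x":0,"y":0,"z":0.01,"turn":0},{"x":0,"y":0,"z":0.005,"turn":0},{"x":0,"y":0,"z":0.003,"turn":0},{"x":0,"y":0,"z":0.0015,"turn":0},{"x":0,"y":0,"z":0,"turn":0}]'; python3 -c "
from h import *
go(625,-149,87.5)"
```

```text
[[ 549.28980051 -256.89880294]
 [ 558.95948122  -32.31179429]] 224.79507818860503 87.53463066044218 [ 628.05614672 -147.78844825]
time: 14.45
position: [624.8, -146.9, 10.6]
tcp_rot: [[0.045, 0.999, 0.001], [0.999, -0.045, -0.0], [-0.0, 0.001, -1.0]]
ft_force: [0.2, 0.7, 0.0]
grip_width: 37.8
at [ 624.8 -146.9   10.6] yaw 87.4 turn -0.001 shift before turn (np.float64(-0.002), np.float64(0.0003)) after turn (np.float64(-0.002), np.float64(0.0003))
```

```bash
python3 -m handwheel '[{"x":0,"y":0,"z":0.0005,"turn":0},{"x":0,"y":0,"z":0,"turn":0},{"x":0,"y":0,"z":0,"turn":0},{"x":0,"y":0,"z":0,"turn":0},{"x":0,"y":0,"z":0,"turn":0},{"x":0,"y":0,"z":0,"turn":0},{"x":0,"y":0,"z":0,"turn":0},{"x":0,"y":0,"z":0,"turn":0}]';python3 -m handwheel '[{"x":0,"y":0,"z":0,"turn":0},{"x":0,"y":0,"z":0,"turn":0},{"x":0,"y":0,"z":0,"turn":0},{"x":0,"y":0,"z":0,"turn":0},{"x":0,"y":0,"z":-0.01,"turn":0},{"x":0,"y":0,"z":-0.03,"turn":0},{"x":0,"y":0,"z":-0.05,"turn":0},{"x":0,"y":0,"z":-0.05,"turn":0}]' 0.05; python3 -c "
from h import *
go(415,219,18)"
```

```text
time: 15.45
position: [624.6, -146.9, 9.8]
tcp_rot: [[0.045, 0.999, 0.0], [0.999, -0.045, -0.0], [-0.0, 0.0, -1.0]]
ft_force: [-0.6, -0.9, 2.5]
grip_width: 37.8
time: 16.45
position: [624.3, -146.7, 151.6]
tcp_rot: [[0.045, 0.999, -0.0], [0.999, -0.045, 0.0], [0.0, -0.0, -1.0]]
ft_force: [0.4, -0.7, -0.4]
grip_width: 49.6
at [ 624.3 -146.7  151.6] yaw 87.4 turn 1.212 shift before turn (np.float64(0.356), np.float64(-0.2255)) after turn (np.float64(-0.086), np.float64(-0.4125))
```

```bash
python3 -m handwheel '[{"x":0,"y":0,"z":0,"turn":0.173},{"x":0,"y":0,"z":0,"turn":0.173},{"x":0,"y":0,"z":0,"turn":0.173},{"x":0,"y":0,"z":0,"turn":0.173},{"x":0,"y":0,"z":0,"turn":0.173},{"x":0,"y":0,"z":0,"turn":0.173},{"x":0,"y":0,"z":0,"turn":0.174},{"x":0,"y":0,"z":0,"turn":0}]' 0.05; python3 -m handwheel '[{"x":-0.012,"y":-0.05,"z":0,"turn":0},{"x":-0.012,"y":-0.05,"z":0,"turn":0},{"x":-0.012,"y":-0.05,"z":0,"turn":0},{"x":-0.012,"y":-0.05,"z":0,"turn":0},{"x":-0.012,"y":-0.05,"z":0,"turn":0},{"x":-0.012,"y":-0.05,"z":0,"turn":0},{"x":-0.014,"y":-0.04,"z":0,"turn":0},{"x":0,"y":0,"z":0,"turn":0}]';  python3 -c "
from h import *
c=look('wrist'); cv2.imwrite('pics/w5.png',c['frame'])
L(c,'red'); go(415,219,18)"
```

```text
time: 17.45
position: [624.6, -146.8, 150.4]
tcp_rot: [[0.951, 0.31, 0.001], [0.31, -0.951, -0.0], [0.001, 0.001, -1.0]]
ft_force: [0.6, -0.5, -0.4]
grip_width: 50.1
time: 18.45
position: [435.9, 151.9, 150.2]
tcp_rot: [[0.949, 0.316, 0.0], [0.316, -0.949, 0.0], [0.0, -0.0, -1.0]]
ft_force: [0.3, -0.7, 0.3]
grip_width: 50.0
red size [69. 69.] corner [394. 256.] | grip [416. 220.] leg dir -72 other 18 | grip [436. 259.] leg dir 18 other -72
at [437.3 150.8 150.3] yaw 18.3 turn 0.006 shift before turn (np.float64(0.0002), np.float64(-0.0718)) after turn (np.float64(-0.0002), np.float64(-0.0718))
```

```bash
python3 -m handwheel '[{"x":0.001,"y":-0.036,"z":0.01,"turn":0},{"x":0,"y":-0.036,"z":0.02,"turn":0},{"x":0,"y":0,"z":0.04,"turn":0},{"x":0,"y":0,"z":0.04,"turn":0},{"x":0,"y":0,"z":0.025,"turn":0},{"x":0,"y":0,"z":0.008,"turn":0},{"x":0,"y":0,"z":0.002,"turn":0},{"x":0,"y":0,"z":0,"turn":0}]'; python3 -m handwheel '[{"x":0,"y":0,"z":0,"turn":0},{"x":0,"y":0,"z":0,"turn":0},{"x":0,"y":0,"z":0,"turn":0},{"x":0,"y":0,"z":0,"turn":0},{"x":0,"y":0,"z":0,"turn":0},{"x":0,"y":0,"z":-0.02,"turn":0},{"x":0,"y":0,"z":-0.04,"turn":0},{"x":0,"y":0,"z":-0.04,"turn":0}]' 0.005 25;python3 -m handwheel '[{"x":0,"y":0,"z":0,"turn":0.12},{"x":0,"y":0,"z":0,"turn":0.12},{"x":0,"y":0,"z":0,"turn":0.12},{"x":0,"y":0,"z":0,"turn":0},{"x":0,"y":0,"z":0,"turn":0},{"x":0,"y":0,"z":0,"turn":0},{"x":0,"y":0,"z":0,"turn":0},{"x":0,"y":0,"z":0,"turn":0}]';  python3 -c "
from h import *
go(610,-87.3,-2.5)"
```

```text
time: 19.5
position: [417.5, 218.8, 5.5]
tcp_rot: [[0.951, 0.309, 0.002], [0.309, -0.951, 0.0], [0.002, 0.0, -1.0]]
ft_force: [-1.0, 0.1, 0.5]
grip_width: 50.2
time: 20.5
position: [415.9, 218.7, 105.3]
tcp_rot: [[0.951, 0.309, -0.001], [0.309, -0.951, -0.0], [-0.001, -0.0, -1.0]]
ft_force: [0.9, -0.3, -0.1]
grip_width: 19.6
time: 21.5
position: [416.4, 218.8, 104.6]
tcp_rot: [[0.999, -0.046, 0.0], [-0.046, -0.999, -0.0], [0.0, 0.0, -1.0]]
ft_force: [-0.1, -0.1, -1.2]
grip_width: 19.9
at [416.4 218.8 104.6] yaw -2.6 turn -0.002 shift before turn (np.float64(0.2073), np.float64(0.297)) after turn (np.float64(0.2068), np.float64(0.2974))
```

```bash
python3 -m handwheel '[{"x":0.025,"y":0.037,"z":0,"turn":0},{"x":0.03,"y":0.043,"z":0,"turn":0},{"x":0.03,"y":0.043,"z":0,"turn":0},{"x":0.03,"y":0.043,"z":0,"turn":0},{"x":0.03,"y":0.043,"z":0,"turn":0},{"x":0.03,"y":0.043,"z":0,"turn":0},{"x":0.032,"y":0.045,"z":0,"turn":0},{"x":0,"y":0,"z":0,"turn":0}]' ;  python3 -c "
from h import *
go(610,-87.3,-2.5)
c=look('wrist'); cv2.imwrite('pics/w6.png',c['frame'])"
```

```text
time: 22.5
position: [611.4, -91.3, 104.3]
tcp_rot: [[0.999, -0.05, 0.002], [-0.05, -0.999, -0.001], [0.002, 0.001, -1.0]]
ft_force: [-0.4, 0.3, -0.1]
grip_width: 20.1
at [611.4 -91.3 104.3] yaw -2.9 turn -0.006 shift before turn (np.float64(-0.0016), np.float64(-0.004)) after turn (np.float64(-0.0016), np.float64(-0.004))
```

View pics/w6.png

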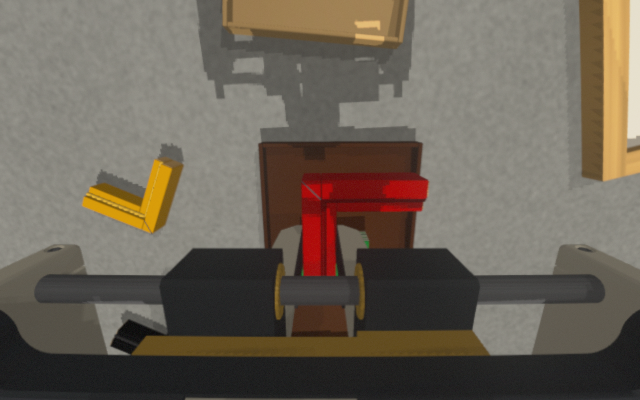

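The red corner is held level over the +y end of the walnut tray (tray edge at row 143), with the notch on the correct side.

```bash
python3 -m handwheel '[{"x":0,"y":-0.001,"z":0.02,"turn":0},{"x":0,"y":0,"z":0.03,"turn":0},{"x":0,"y":0,"z":0.02,"turn":0},{"x":0,"y":0,"z":0,"turn":0},{"x":0,"y":0,"z":0,"turn":0},{"x":0,"y":0,"z":0,"turn":0},{"x":0,"y":0,"z":0,"turn":0},{"x":0,"y":0,"z":0,"turn":0}]'; python3 -c "
from h import *
go(610,-87.3,-2.5)"
```

```text
time: 23.55
position: [609.8, -86.5, 35.1]
tcp_rot: [[0.999, -0.046, 0.001], [-0.046, -0.999, -0.0], [0.001, 0.0, -1.0]]
ft_force: [0.3, -0.6, -0.8]
grip_width: 19.8
at [609.8 -86.5  35.1] yaw -2.6 turn -0.002 shift before turn (np.float64(0.0002), np.float64(0.0008)) after turn (np.float64(0.0002), np.float64(0.0008))
```

```bash
python3 -m handwheel '[{"x":0,"y":0.001,"z":0.01,"turn":0},{"x":0,"y":0,"z":0.007,"turn":0},{"x":0,"y":0,"z":0.004,"turn":0},{"x":0,"y":0,"z":0.002,"turn":0},{"x":0,"y":0,"z":0.001,"turn":0},{"x":0,"y":0,"z":0.001,"turn":0},{"x":0,"y":0,"z":0,"turn":0},{"x":0,"y":0,"z":0,"turn":0}]'; python3 -m handwheel '[{"x":0,"y":0,"z":0,"turn":0},{"x":0,"y":0,"z":0,"turn":0},{"x":0,"y":0,"z":0,"turn":0},{"x":0,"y":0,"z":0,"turn":0},{"x":0,"y":0,"z":-0.01,"turn":0},{"x":0,"y":0,"z":-0.03,"turn":0},{"x":0,"y":0,"z":-0.05,"turn":0},{"x":0,"y":0,"z":-0.05,"turn":0}]' 0.036; python3 -c "
from h import *
go(459,-73,154)"
```

```text
time: 24.55
position: [609.7, -87.4, 9.9]
tcp_rot: [[0.999, -0.046, 0.0], [-0.046, -0.999, -0.0], [0.0, 0.0, -1.0]]
ft_force: [-0.5, -0.4, 1.4]
grip_width: 19.7
time: 25.55
position: [609.3, -87.4, 151.6]
tcp_rot: [[0.999, -0.046, -0.0], [-0.046, -0.999, 0.0], [-0.0, -0.0, -1.0]]
ft_force: [0.3, -0.3, -0.1]
grip_width: 36.1
at [609.3 -87.4 151.6] yaw -2.6 turn 0.408 shift before turn (np.float64(-0.1508), np.float64(-0.0074)) after turn (np.float64(-0.1414), np.float64(0.053))
```

```bash
python3 -m handwheel '[{"x":0,"y":0,"z":0,"turn":0.136},{"x":0,"y":0,"z":0,"turn":0.136},{"x":0,"y":0,"z":0,"turn":0.136},{"x":-0.035,"y":0.013,"z":0,"turn":0},{"x":-0.035,"y":0.013,"z":0,"turn":0},{"x":-0.035,"y":0.013,"z":0,"turn":0},{"x":-0.036,"y":0.014,"z":0,"turn":0},{"x":0,"y":0,"z":0,"turn":0}]' 0.05; python3 -m handwheel '[{"x":0,"y":0,"z":0.03,"turn":0},{"x":0,"y":0,"z":0.03,"turn":0},{"x":0,"y":0,"z":0.03,"turn":0},{"x":0,"y":0,"z":0.02,"turn":0},{"x":0,"y":0,"z":0,"turn":0},{"x":0,"y":0,"z":0,"turn":0},{"x":0,"y":0,"z":0,"turn":0},{"x":0,"y":0,"z":0,"turn":0}]';  python3 -c "
from h import *
c=look('wrist'); cv2.imwrite('pics/w7.png',c['frame'])
go(459,-73,154)"
```

```text
time: 26.55
position: [457.3, -72.6, 150.3]
tcp_rot: [[0.899, -0.439, -0.001], [-0.439, -0.899, 0.0], [-0.001, 0.0, -1.0]]
ft_force: [0.1, -0.1, 0.0]
grip_width: 49.8
time: 27.55
position: [460.2, -73.4, 40.5]
tcp_rot: [[0.899, -0.439, 0.002], [-0.439, -0.899, -0.001], [0.002, -0.0, -1.0]]
ft_force: [0.5, 0.1, 0.2]
grip_width: 49.8
at [460.  -73.4  40.3] yaw -26.0 turn -0.000 shift before turn (np.float64(-0.0011), np.float64(0.0001)) after turn (np.float64(-0.0011), np.float64(0.0001))
```

View pics/w7.png

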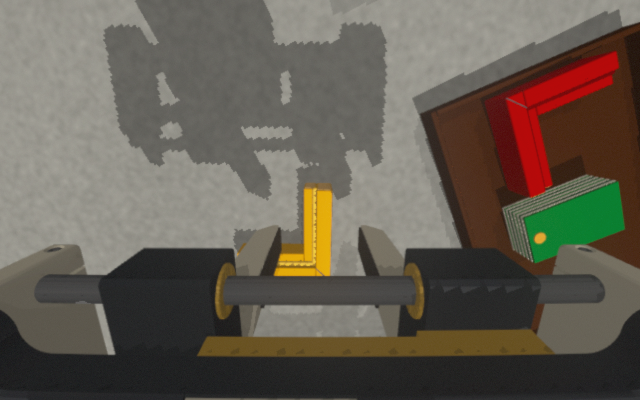

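The view shows the gold leg at columns 304–331, centred between the fingertips. Red and green lie flat and separate in the walnut tray. I'll go on with the grasp.

```bash
python3 -m handwheel '[{"x":-0.001,"y":0,"z":0.015,"turn":0},{"x":0,"y":0,"z":0.01,"turn":0},{"x":0,"y":0,"z":0.006,"turn":0},{"x":0,"y":0,"z":0.004,"turn":0},{"x":0,"y":0,"z":0,"turn":0},{"x":0,"y":0,"z":0,"turn":0},{"x":0,"y":0,"z":0,"turn":0},{"x":0,"y":0,"z":0,"turn":0}]'; python3 -m handwheel '[{"x":0,"y":0,"z":0,"turn":0},{"x":0,"y":0,"z":0,"turn":0},{"x":0,"y":0,"z":0,"turn":0},{"x":0,"y":0,"z":0,"turn":0},{"x":0,"y":0,"z":0,"turn":0},{"x":0,"y":0,"z":-0.02,"turn":0},{"x":0,"y":0,"z":-0.04,"turn":0},{"x":0,"y":0,"z":-0.04,"turn":0}]' 0.005 25;python3 -m handwheel '[{"x":0,"y":0,"z":0,"turn":-0.137},{"x":0,"y":0,"z":0,"turn":-0.137},{"x":0,"y":0,"z":0,"turn":-0.136},{"x":0,"y":0,"z":0,"turn":0},{"x":0,"y":0,"z":0,"turn":0},{"x":0,"y":0,"z":0,"turn":0},{"x":0,"y":0,"z":0,"turn":0},{"x":0,"y":0,"z":0,"turn":0}]';  python3 -c "
from h import *
go(641,-210.5,-2.5)"
```

```text
time: 28.6
position: [458.8, -72.8, 4.8]
tcp_rot: [[0.899, -0.439, 0.0], [-0.439, -0.899, -0.0], [0.0, -0.0, -1.0]]
ft_force: [-0.5, -0.0, -0.1]
grip_width: 50.0
time: 29.6
position: [458.2, -72.5, 105.4]
tcp_rot: [[0.899, -0.439, -0.001], [-0.439, -0.899, 0.001], [-0.001, 0.0, -1.0]]
ft_force: [-0.0, -0.1, -1.0]
grip_width: 19.9
time: 30.6
position: [458.7, -72.8, 104.6]
tcp_rot: [[0.999, -0.044, -0.0], [-0.044, -0.999, 0.0], [-0.0, -0.0, -1.0]]
ft_force: [0.7, -0.2, -0.3]
grip_width: 19.8
at [458.7 -72.8 104.6] yaw -2.5 turn -0.001 shift before turn (np.float64(0.1883), np.float64(0.1295)) after turn (np.float64(0.1882), np.float64(0.1297))
```

```bash
python3 -m handwheel '[{"x":0.03,"y":0.02,"z":0,"turn":0},{"x":0.032,"y":0.022,"z":0,"turn":0},{"x":0.032,"y":0.022,"z":0,"turn":0},{"x":0.032,"y":0.022,"z":0,"turn":0},{"x":0.032,"y":0.022,"z":0,"turn":0},{"x":0.03,"y":0.022,"z":0,"turn":0},{"x":0,"y":0,"z":0,"turn":0},{"x":0,"y":0,"z":0,"turn":0}]'; python3 -m handwheel '[{"x":0,"y":0,"z":0.02,"turn":0},{"x":0,"y":0,"z":0.03,"turn":0},{"x":0,"y":0,"z":0.02,"turn":0},{"x":0,"y":0,"z":0,"turn":0},{"x":0,"y":0,"z":0,"turn":0},{"x":0,"y":0,"z":0,"turn":0},{"x":0,"y":0,"z":0,"turn":0},{"x":0,"y":0,"z":0,"turn":0}]'; python3 -c "
from h import *
c=look('wrist'); cv2.imwrite('pics/w8.png',c['frame'])
go(641,-210.5,-2.5)"
```

```text
time: 31.6
position: [639.9, -210.3, 104.0]
tcp_rot: [[0.999, -0.044, -0.002], [-0.044, -0.999, 0.001], [-0.002, -0.001, -1.0]]
ft_force: [-0.4, 0.8, -0.7]
grip_width: 19.8
time: 32.6
position: [640.9, -211.0, 35.1]
tcp_rot: [[0.999, -0.044, 0.001], [-0.044, -0.999, -0.0], [0.001, 0.0, -1.0]]
ft_force: [-0.3, -0.2, 0.2]
grip_width: 20.1
at [ 640.9 -211.    35. ] yaw -2.5 turn -0.000 shift before turn (np.float64(0.0001), np.float64(-0.0005)) after turn (np.float64(0.0001), np.float64(-0.0005))
```

View pics/w8.png

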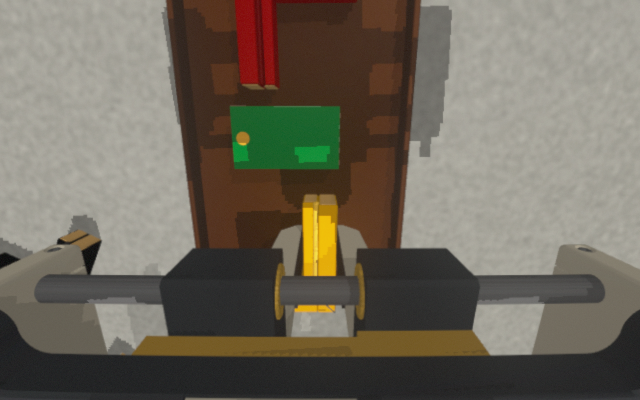

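The view shows green at (286,137) and red above it, both well inside the walnut tray. The gold leg end (320,197) is clear of green, so I'll lower and release.

```bash
python3 -m handwheel '[{"x":0,"y":0,"z":0.01,"turn":0},{"x":0,"y":0,"z":0.007,"turn":0},{"x":0,"y":0,"z":0.004,"turn":0},{"x":0,"y":0,"z":0.002,"turn":0},{"x":0,"y":0,"z":0.001,"turn":0},{"x":0,"y":0,"z":0.001,"turn":0},{"x":0,"y":0,"z":0,"turn":0},{"x":0,"y":0,"z":0,"turn":0}]'; python3 -m handwheel '[{"x":0,"y":0,"z":0,"turn":0},{"x":0,"y":0,"z":0,"turn":0},{"x":0,"y":0,"z":0,"turn":0},{"x":0,"y":0,"z":0,"turn":0},{"x":0,"y":0,"z":-0.01,"turn":0},{"x":0,"y":0,"z":-0.03,"turn":0},{"x":0,"y":0,"z":-0.05,"turn":0},{"x":0,"y":0,"z":-0.05,"turn":0}]' 0.036; python3 -c "
from h import *
go(443,-238,149)"
```

```text
time: 33.65
position: [640.8, -210.9, 9.8]
tcp_rot: [[0.999, -0.044, 0.0], [-0.044, -0.999, -0.0], [0.0, 0.0, -1.0]]
ft_force: [0.2, 0.3, -0.7]
grip_width: 19.9
time: 34.65
position: [640.6, -210.8, 151.6]
tcp_rot: [[0.999, -0.044, 0.0], [-0.044, -0.999, 0.0], [0.0, -0.0, -1.0]]
ft_force: [1.2, -0.3, -0.0]
grip_width: 36.2
at [ 640.6 -210.8  151.6] yaw -2.5 turn 0.497 shift before turn (np.float64(-0.1962), np.float64(0.0358)) after turn (np.float64(-0.1554), np.float64(0.1251))
```

```bash
python3 -m handwheel '[{"x":0,"y":0,"z":0,"turn":0.166},{"x":0,"y":0,"z":0,"turn":0.166},{"x":0,"y":0,"z":0,"turn":0.165},{"x":-0.038,"y":0.031,"z":0,"turn":0},{"x":-0.039,"y":0.031,"z":0,"turn":0},{"x":-0.039,"y":0.031,"z":0,"turn":0},{"x":-0.039,"y":0.032,"z":0,"turn":0},{"x":0,"y":0,"z":0,"turn":0}]' 0.05; python3 -m handwheel '[{"x":0,"y":0,"z":0.03,"turn":0},{"x":0,"y":0,"z":0.03,"turn":0},{"x":0,"y":0,"z":0.03,"turn":0},{"x":0,"y":0,"z":0.02,"turn":0},{"x":0,"y":0,"z":0,"turn":0},{"x":0,"y":0,"z":0,"turn":0},{"x":0,"y":0,"z":0,"turn":0},{"x":0,"y":0,"z":0,"turn":0}]';  python3 -c "
from h import *
c=look('wrist'); cv2.imwrite('pics/w9.png',c['frame'])
go(443,-238,149)"
```

```text
time: 35.65
position: [440.9, -238.1, 150.4]
tcp_rot: [[0.856, -0.517, -0.001], [-0.517, -0.856, 0.0], [-0.001, 0.0, -1.0]]
ft_force: [0.2, -0.4, 0.9]
grip_width: 50.0
time: 36.65
position: [444.1, -238.6, 40.5]
tcp_rot: [[0.857, -0.515, 0.001], [-0.515, -0.857, -0.001], [0.002, 0.0, -1.0]]
ft_force: [-1.2, -0.1, 0.6]
grip_width: 49.7
at [ 443.9 -238.5   40.3] yaw -31.0 turn 0.000 shift before turn (np.float64(-0.0011), np.float64(0.0)) after turn (np.float64(-0.0011), np.float64(0.0))
```

View pics/w9.png

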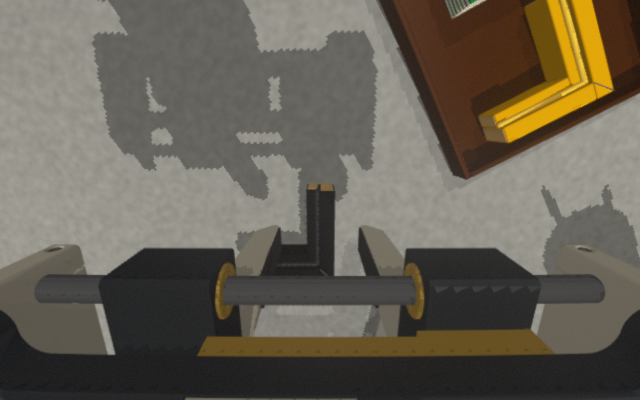

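The black leg is at columns 306–335, centred between the fingertips, and gold lies flat inside the walnut tray at (560,85). I'll grasp black.

```bash
python3 -m handwheel '[{"x":-0.001,"y":0,"z":0.015,"turn":0},{"x":0,"y":0,"z":0.01,"turn":0},{"x":0,"y":0,"z":0.006,"turn":0},{"x":0,"y":0,"z":0.004,"turn":0},{"x":0,"y":0,"z":0,"turn":0},{"x":0,"y":0,"z":0,"turn":0},{"x":0,"y":0,"z":0,"turn":0},{"x":0,"y":0,"z":0,"turn":0}]'; python3 -m handwheel '[{"x":0,"y":0,"z":0,"turn":0},{"x":0,"y":0,"z":0,"turn":0},{"x":0,"y":0,"z":0,"turn":0},{"x":0,"y":0,"z":0,"turn":0},{"x":0,"y":0,"z":0,"turn":0},{"x":0,"y":0,"z":-0.02,"turn":0},{"x":0,"y":0,"z":-0.04,"turn":0},{"x":0,"y":0,"z":-0.04,"turn":0}]' 0.005 25;python3 -m handwheel '[{"x":0,"y":0,"z":0,"turn":-0.136},{"x":0,"y":0,"z":0,"turn":-0.136},{"x":0,"y":0,"z":0,"turn":-0.136},{"x":0,"y":0,"z":0,"turn":0},{"x":0,"y":0,"z":0,"turn":0},{"x":0,"y":0,"z":0,"turn":0},{"x":0,"y":0,"z":0,"turn":0},{"x":0,"y":0,"z":0,"turn":0}]';  python3 -c "
from h import *
go(640,115,-7.6)"
```

```text
time: 37.7
position: [442.8, -237.8, 4.9]
tcp_rot: [[0.857, -0.515, 0.0], [-0.515, -0.857, -0.0], [0.001, 0.0, -1.0]]
ft_force: [-0.0, 0.1, -1.3]
grip_width: 50.3
time: 38.7
position: [442.3, -237.4, 105.4]
tcp_rot: [[0.857, -0.515, -0.001], [-0.515, -0.857, 0.001], [-0.001, -0.0, -1.0]]
ft_force: [0.3, 0.1, 0.0]
grip_width: 19.6
time: 39.7
position: [442.7, -237.7, 104.6]
tcp_rot: [[0.991, -0.133, -0.0], [-0.133, -0.991, 0.0], [-0.0, -0.0, -1.0]]
ft_force: [0.9, -1.1, -0.6]
grip_width: 19.6
at [ 442.7 -237.7  104.6] yaw -7.6 turn -0.001 shift before turn (np.float64(0.1487), np.float64(-0.3758)) after turn (np.float64(0.1489), np.float64(-0.3757))
```

```bash
python3 -m handwheel '[{"x":0.019,"y":-0.045,"z":0,"turn":0},{"x":0.02,"y":-0.05,"z":0,"turn":0},{"x":0.02,"y":-0.05,"z":0,"turn":0},{"x":0.02,"y":-0.05,"z":0,"turn":0},{"x":0.02,"y":-0.05,"z":0,"turn":0},{"x":0.02,"y":-0.05,"z":0,"turn":0},{"x":0.02,"y":-0.05,"z":0,"turn":0},{"x":0.01,"y":-0.031,"z":0,"turn":0}]'; python3 -m handwheel '[{"x":0,"y":0,"z":0,"turn":0},{"x":0,"y":0,"z":0.02,"turn":0},{"x":0,"y":0,"z":0.03,"turn":0},{"x":0,"y":0,"z":0.02,"turn":0},{"x":0,"y":0,"z":0,"turn":0},{"x":0,"y":0,"z":0,"turn":0},{"x":0,"y":0,"z":0,"turn":0},{"x":0,"y":0,"z":0,"turn":0}]'; python3 -c "
from h import *
c=look('wrist'); cv2.imwrite('pics/w10.png',c['frame'])
go(640,115,-7.6)"
```

```text
time: 40.7
position: [641.1, 117.7, 104.4]
tcp_rot: [[0.991, -0.131, 0.0], [-0.131, -0.991, 0.0], [0.0, -0.0, -1.0]]
ft_force: [0.5, -0.1, -0.9]
grip_width: 19.7
time: 41.7
position: [640.8, 115.1, 35.7]
tcp_rot: [[0.991, -0.133, 0.002], [-0.133, -0.991, -0.0], [0.002, -0.0, -1.0]]
ft_force: [-0.2, 0.4, -0.9]
grip_width: 19.7
at [640.6 115.2  35.4] yaw -7.6 turn -0.000 shift before turn (np.float64(-0.0006), np.float64(0.0003)) after turn (np.float64(-0.0006), np.float64(0.0003))
```

View pics/w10.png

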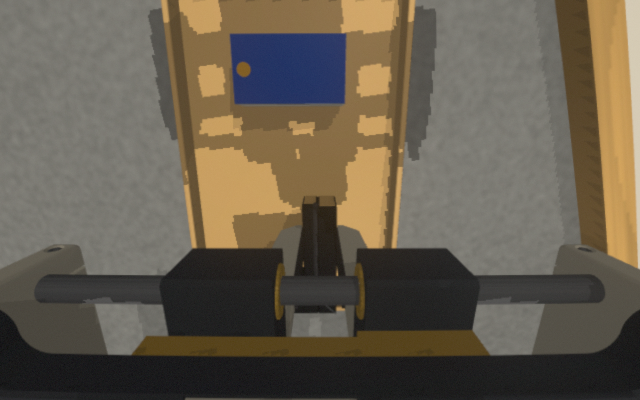

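Blue lies flat at (289,69) in the birch tray, and the black leg (320,200) is well clear of it and inside the rims. I'll lower, release and back off away from the trays.

```bash
python3 -m handwheel '[{"x":0,"y":0,"z":0.01,"turn":0},{"x":0,"y":0,"z":0.007,"turn":0},{"x":0,"y":0,"z":0.004,"turn":0},{"x":0,"y":0,"z":0.002,"turn":0},{"x":0,"y":0,"z":0.001,"turn":0},{"x":0,"y":0,"z":0.001,"turn":0},{"x":0,"y":0,"z":0,"turn":0},{"x":0,"y":0,"z":0,"turn":0}]'; python3 -m handwheel '[{"x":0,"y":0,"z":0,"turn":0},{"x":0,"y":0,"z":0,"turn":0},{"x":0,"y":0,"z":0,"turn":0},{"x":0,"y":0,"z":0,"turn":0},{"x":0,"y":0,"z":-0.01,"turn":0},{"x":0,"y":0,"z":-0.03,"turn":0},{"x":0,"y":0,"z":-0.05,"turn":0},{"x":0,"y":0,"z":-0.05,"turn":0}]' 0.036;  python3 -m handwheel '[{"x":-0.04,"y":0,"z":-0.03,"turn":0},{"x":-0.04,"y":0,"z":-0.03,"turn":0},{"x":-0.04,"y":0,"z":-0.02,"turn":0},{"x":-0.04,"y":0,"z":0,"turn":0},{"x":-0.04,"y":0,"z":0,"turn":0},{"x":-0.04,"y":0,"z":0,"turn":0},{"x":-0.04,"y":0,"z":0,"turn":0},{"x":-0.02,"y":0,"z":0,"turn":0}]'
python3 - <<'E'
from h import *
c=look('top'); im=cv2.resize(c['frame'][120:280,120:520],(800,320),interpolation=cv2.INTER_CUBIC); cv2.imwrite('pics/end.png',im)
E
```

```text
time: 42.75
position: [640.3, 115.2, 9.8]
tcp_rot: [[0.991, -0.133, 0.0], [-0.133, -0.991, -0.0], [0.0, -0.0, -1.0]]
ft_force: [0.4, 0.5, -0.5]
grip_width: 19.8
time: 43.75
position: [640.0, 115.2, 151.6]
tcp_rot: [[0.991, -0.133, 0.0], [-0.133, -0.991, 0.0], [0.0, -0.0, -1.0]]
ft_force: [0.7, -0.7, 0.3]
grip_width: 35.7
time: 44.75
position: [341.3, 155.2, 230.4]
tcp_rot: [[0.991, -0.132, 0.001], [-0.132, -0.991, 0.0], [0.001, -0.0, -1.0]]
ft_force: [0.5, -0.4, 0.8]
grip_width: 36.4
```

View pics/end.png

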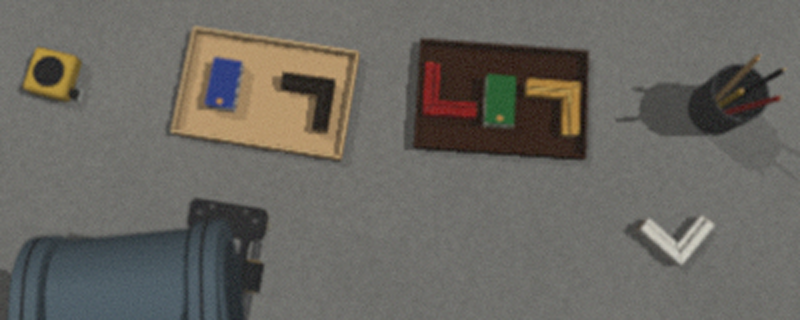

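All five pieces lie separately in the right trays, and the white corner, pot and tape look unmoved. I'll check heights from the depth image and the white corner's position, then hand in.

Run:
```python
from h import *
c=look('top'); L(c,'white',24,(435,220,485,260))
K=np.array([[c['fx'],0,c['cx']],[0,c['fy'],c['cy']],[0,0,1.]])
for n,roi in(('red',(327,145,365,195)),('green',(355,145,385,195)),('gold',(380,145,413,195)),('black',(255,145,292,193)),('blue',(218,140,245,182))):
    m=cv2.erode(blob(c,n,roi),np.ones((3,3))); ys,xs=np.nonzero(m); Z=c['range_z'][ys,xs]; ok=Z>0; ys,xs,Z=ys[ok],xs[ok],Z[ok]
    p=cv2.undistortPoints(np.float64(np.c_[xs,ys]).reshape(-1,1,2),K,np.array([c['k1'],0,0,0,0.])).reshape(-1,2)
    P=np.c_[p*Z[:,None],Z,np.ones(len(Z))]@c['c2w'].T
    f=np.linalg.lstsq(np.c_[P[:,:2]-P[:,:2].mean(0),np.ones(len(P))],P[:,2],rcond=None)[0]; print(n,len(Z),P[:,:2].mean(0).round(),'top median %.1f'%np.median(P[:,2]),'tilt %.3f'%np.hypot(*f[:2]))
print(bot.observe()['time'],bot.finish_job())
```

```text
white size [70. 69.] corner [ 411. -382.] | grip [ 449. -402.] leg dir -41 other 49 | grip [ 446. -358.] leg dir 49 other -41
red 295 [624. -70.] top median 27.7 tilt 0.083
green 253 [ 625. -147.] top median 29.1 tilt 0.014
gold 276 [ 625. -227.] top median 27.7 tilt 0.065
black 179 [625.  99.] top median 26.7 tilt 0.059
blue 181 [639. 219.] top median 29.1 tilt 0.028
the job is handed in; nothing more can be done
44.85 None
```

I moved all five samples into their trays and handed the job in at 44.9 s of the 144 s allowed; the hand-in gives no verdict. The red corner, gold corner and green deck are in the walnut tray, and the black corner and blue deck are in the birch tray.

- **Placement:** the last overhead picture shows every piece inside its rim and separate from the others, with the arm backed away.
- **Height:** the depth image puts the deck tops at 29.1 mm, against 29 mm expected. The corner tops read 26.7 to 27.7 mm, which fits their stepped 24/29 mm faces.
- **Tilt:** the fits gave 0.01 to 0.03 rad for the decks and 0.06 to 0.08 rad for the corners. I put the corners' higher figure down to the step in their faces, though I did not check that separately. All are under the 0.12 rad limit.
- **Things to leave alone:** the white corner measures within 1 mm of its start. The pencil pot and tape measure look unmoved in the picture; I did not measure them again.
- **Checks that disagreed:** the two measurements of the tray centres, overhead and wrist camera, differed by about 3 mm, which was inside the margins I left. One early move was refused for missing keys, before anything had moved.

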